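# Level the packs and close the battery box

### The job

The battery box on the radio desk will not close because one bay holds two packs, and the upper one stands above the fill line. Move that upper pack into the bay that holds only the flat metal plate, so that it lies flat on the plate, then take the lid from the sloping stand and set it on the box so that it seats flush all round. Lower the pack and the lid rather than dropping them, and leave everything else on the desk where it is.

Things in the scene. Friction and masses are not known exactly. Their poses are not given: they have to be found in the camera images.
- tub: Open grey battery box, fixed to the desk, outer 118 (x) x 202 (y) x 68 (z) mm, walls and floor 4 mm. Origin: centre of its underside, z up. Two 4 mm dividers make three bays side by side along its y, centred at y = -66, 0 and +66 mm, each 110 (x) x 62 (y) mm inside. The divider tops (the fill line) are 58 mm above the desk.
- tub_mouth (a point): Centre of the box mouth, level with the rim, 68 mm above the desk; axes as the box. The mouth is 110 (x) x 194 (y) mm inside. With the lid seated, its flange rests on the rim and lid_grip is 35 mm above this point, lid x along box x, either way round. The steel clasps on the end walls are decoration.
- stand: Aluminium laptop stand fixed to the desk, origin at the centre of its underside. Its 150 x 200 mm board slopes at 35 degrees, rising along the stand's +x (away from the robot), the middle of the board's upper face 64 mm above the desk; a lip at the low edge stands 16 mm off the board. The lid lies on it, resting against the lip. The highest edge is about 107 mm above the desk.
- lid_grip (a point): Centre of the black grip bar of the loose grey lid (about 300 g), which starts on the stand, tilted 35 degrees. Axes are the lid's: z out of its upper face, y along the bar, x across it (up the slope). The bar is 16 (x) x 90 (y) x 18 (z) mm, raised on two end legs, its centre 29 mm above the lid's upper face.
- lid_plug (a point): Centre of the underside of the lid's plug, 43 mm below lid_grip along the lid's z; same axes. The lid is a flange 130 (x) x 214 (y) x 6 mm and beneath it a plug 102 x 186 mm, 8 mm deep (its lower 4 mm only 96 x 180 mm), which enters the box mouth with 4 mm to spare on each side. Symmetric: either way round fits.
- pack_c_mid (a point): Centre of the upper pack of the double stack: a black block 44 (x) x 54 (y) x 40 (z) mm, about 180 g, standing loose on pack_a, its top 16 mm above the box rim. Its axes are nearly those of the box. In its bay there is finger room at both its x faces, none to speak of at its y faces (4 mm).
- pack_a_mid (a point): Centre of the pack under pack_c, the same block 44 x 54 x 40 mm, on the floor of one bay (which one varies). It stays there.
- pack_b_mid (a point): Centre of the single pack, the same block 44 x 54 x 40 mm, on the floor of another bay. It stays there.
- plate_mid (a point): Centre of the loose flat aluminium plate, 90 (x) x 54 (y) x 12 (z) mm, on the floor of the remaining bay. With a pack lying on it, the pack's centre is 36 mm and its top 56 mm above the desk, and the lid's plug still clears it by 4 mm.
- tin_mid (a point): Bystander between box and stand: centre of a small steel can, 30 mm across, 55 mm tall.
- handheld_mid (a point): Bystander: centre of a handheld radio lying flat beyond the box and stand, body 58 (x) x 115 (y) x 34 mm, aerial 100 mm more along its +y.
- handmic_mid (a point): Bystander: centre of a black hand microphone, 85 (x) x 65 (y) x 30 mm, near the robot.
- screwdriver_grip (a point): Bystander: handle of a screwdriver lying near the robot.
- mug_mid (a point): Bystander: centre of a white mug, 80 mm across, 90 mm tall, beyond the box or stand on the right.
- charger_mid (a point): Bystander: centre of a black plug-in charger block 70 x 50 x 35 mm, beyond the box or stand on the left.
There are look-alikes about, which are no part of the job. Leave any brown or orange look-alike of the part that bears pack_b_mid alone.

How it is judged (in metres and radians):
On the way, in this order (a step that is already met when the one before it is completed fails the run):
1. the upper pack lies flat on the plate in its bay and all contents are below the fill line (y of pack_c_mid in the frame of plate_mid between -0.025 and 0.025 m and x of pack_c_mid in the frame of plate_mid between -0.06 and 0.06 m and z of pack_c_mid in the frame of tub below 0.041 m and angle between pack_c_mid's own z axis and vertical below 0.1 rad and z of pack_a_mid in the frame of tub between 0.015 and 0.03 m and x of pack_a_mid in the frame of tub between -0.05 and 0.05 m and y of pack_a_mid in the frame of tub between -0.1 and 0.1 m and z of pack_b_mid in the frame of tub between 0.015 and 0.03 m and x of pack_b_mid in the frame of tub between -0.05 and 0.05 m and y of pack_b_mid in the frame of tub between -0.1 and 0.1 m and z of plate_mid in the frame of tub below 0.016 m and x of plate_mid in the frame of tub between -0.05 and 0.05 m and y of plate_mid in the frame of tub between -0.1 and 0.1 m), for 0.2 s.
2. the lid is seated flush on the box (z of lid_grip in the frame of tub between 0.099 and 0.1055 m and x of lid_grip in the frame of tub between -0.008 and 0.008 m and y of lid_grip in the frame of tub between -0.008 and 0.008 m and angle between lid_grip's own z axis and vertical below 0.025 rad and angle between the x axis of lid_grip and the x axis of tub, either way round below 0.12 rad), for 0.2 s.
At the end, for the whole second after the job is handed in: Packs a and b and the plate lie on the box floor; the moved pack lies flat (0.1 rad) on the plate, within 25 mm across; the lid is on the rim within 2.5 mm of fully down, 8 mm of centred, 0.025 rad of level and 0.12 rad of aligned; lid and pack at rest (all of step 1 and all of step 2 and linear speed of each of lid, pack_c below 0.02 m/s); the robot touches nothing.
It fails at once if a bystander is moved by more than 30 mm (distance of any of tin_mid, handheld_mid, handmic_mid, mug_mid, charger_mid, screwdriver_grip from where it was at the start of the episode above 0.03 m).
It fails at once if the pack is dropped: it moves faster than 0.7 m/s within the box (linear speed of pack_c above 0.7 m/s and z of pack_c_mid in the frame of tub below 0.08 m and horizontal distance between pack_c_mid and tub below 0.12 m).
It fails at once if the lid is dropped: it moves faster than 0.7 m/s just above the box (linear speed of lid above 0.7 m/s and z of lid_grip in the frame of tub below 0.13 m and horizontal distance between lid_grip and tub below 0.05 m).
It also fails if it takes over 61 s, if anything falls off the work surface, if the arm or the gripper's body presses on something with over 40 N, if the wrist force passes 120 N, or if a joint passes its speed limit or range.

### The arm

A 6-joint arm with a two-finger parallel gripper is mounted at the origin on the work surface. World frame = base frame: x ahead of the robot, y to its left, z up, the work surface at z = 0. Lengths are in mm, angles in rad, forces in N, time in s.
With the tool pointing down it reaches from about 275 to 750 mm from the base axis. Payload 10.2 kg.
Tool frame: the origin (TCP) lies midway between the tips of the shut fingers; the grasp point (between the pads) lies 19 mm behind it; z points along the fingers, y is the direction in which the jaws open and shut (so a half turn about z gives the same grasp; the last joint's range is limited). The gripper opens to 85 mm and grips with 20 to 120 N. Pads are 22 mm wide; open, the fingers measure 114 mm over their backs; the gripper's body (76 mm by 85 mm) begins 54 mm behind the grasp point. The pads swing forward as they close: fully open they stand 13 mm farther back than shut.
Start: joints at [1.12, 0.313, 1.498, -0, 1.331, -0.223], TCP at [118.576, 511.44, 231.294] pointing down, gripper open.
Joint ranges: [-2.94, 2.94], [-0.97, 2.17], [0.19, 2.56], [-1.23, 4.37], [0.02, 3.11], [-2.88, 2.88]. Speed limits (rad/s): [2.39, 2.39, 3.01, 3.14, 3.14, 3.14].

### API

Orientations are given as a unit quaternion [w, x, y, z].
In Python, from rig import sense, optics, ctrl gives the robot as it stands.
- The arm moves only by the tool play_rows, never from a script. Its argument "plan" is a list of rows, each a list of 7 numbers: the shift along the world's x, y, z in mm, then the turn, a rotation vector about the world's x, y, z in rad, then the opening, from -1 (shut) to 1 (fully open), so that 0 is half open. A call has 1 to 5 rows; each row shifts and turns the pose as measured when the row begins; what a row does not reach is not made up. A row lasts 1/12 s, in which the tool goes at most 41.7 mm and 7.16 degrees, less where a joint would pass 70% of its speed; a pose out of reach is approached as far as the arm can. A call is refused whole if a number of a shift passes 41.7 or a number of a turn 0.125, either way. A call with a gripper value outside its range is refused whole. The fingers move at their own pace and stop on an object; "grip_force" is the grip in N (left out, the last holds). Time passes only in rows, so rows that do not move let the fingers close. It gives the time, the measured TCP pose, the force and the opening at its end, in the units of the state.
- sense(): the state, without advancing time (a new reading comes with each control period).
- optics.capture(name): name is "scene" or "side" or "wrist"; returns a dict with "img" (420x560x3 uint8, blue, green, red), "fx", "fy", "cx", "cy" (pixels), "dist" ([k1, k2, p1, p2, k3] as OpenCV has them; the pictures are not rectified), "world_to_cam" (4x4, takes a point from world to camera coordinates). Camera axes: x right, y up, looking along -z (the intrinsics and any distortion apply to the point x, -y, -z); pixel columns grow to the right and rows downward; lengths in mm; the calibration is good to about 2 mm. A picture is of the moment at which its call begins. There is no depth.
- ctrl.finish_job(): hands the job in, once; it reports no verdict.
The state is a dict: "time_s": time; "joints": joint angles; "dq": joint speeds; "tau": joint torques, N m; "eef_pos": TCP position; "ee_rot": TCP orientation; "force": force on the tool from outside, world axes, zero at the start; "wrist_torque": the same for the moment, N m; "grip_width": opening from 0.0 (shut) to 1.0 (fully open).
Only numpy, scipy, OpenCV 4.12 (cv2) and the standard library are available. Lean on these libraries where they do the work, as an engineer would, in place of code of your own. Each camera call takes 0.05 s, during which the arm holds its last target. There are 200 camera calls.

## Working session

There is one attempt and no reset: what is moved stays moved. The work goes in short steps, Python scripts to look and compute and a tool call to move; the robot and the scene stay as the last step left them, time stands still between calls to the robot, and variables do not carry over. Pictures are saved under pics/ and viewed, about 8 in all and at most 12, crops included, and the job is handed in when it is done.

Besides the shell and the picture viewer there is one more tool, called after "Call:" by a JSON object that holds its "api" and its "payload", one argument or row to a line. play_rows: Moves the arm, as the interface text tells. Its arguments: {"type":"object","properties":{"plan":{"type":"array"},"grip_force":{"type":"number"}},"required":["plan"]}

```bash
mkdir -p pics; ls
cat > h.py <<'E'
import numpy as np, cv2
from rig import sense, optics, ctrl
def cap(n,save=None):
    c=optics.capture(n)
    if save: cv2.imwrite('pics/'+save,c['img'])
    return c
def ray(c,u,v):
    K=np.array([[c['fx'],0,c['cx']],[0,c['fy'],c['cy']],[0,0,1.]])
    p=cv2.undistortPoints(np.array([[[u,v]]],float),K,np.array(c['dist'],float))[0,0]
    T=np.array(c['world_to_cam']);R=T[:3,:3];o=-R.T@T[:3,3]
    return o,R.T@np.array([p[0],-p[1],-1.])
def onz(c,u,v,z):
    o,d=ray(c,u,v);return o+d*(z-o[2])/d[2]
def proj(c,P):
    T=np.array(c['world_to_cam']);q=T[:3,:3]@np.array(P,float)+T[:3,3]
    K=np.array([[c['fx'],0,c['cx']],[0,c['fy'],c['cy']],[0,0,1.]])
    r=cv2.projectPoints(np.array([[q[0],-q[1],-q[2]]]),np.zeros(3),np.zeros(3),K,np.array(c['dist'],float))[0][0,0]
    return r
E
python3 - <<'E'
from h import *
a=cap('scene');b=cap('side')
for n,c in (('scene',a),('side',b)):
    cv2.imwrite(f'pics/{n}0.png',c['img'])
    T=np.array(c['world_to_cam']);print(n,-T[:3,:3].T@T[:3,3],c['fx'],c['dist'])
import pickle;pickle.dump((a,b),open('c0.pkl','wb'))
s=sense();print(s['eef_pos'],s['ee_rot'],s['time_s'],s['grip_width'])
E
```

```text
pics
scene [ 950.59511942 -449.41859016  888.99399038] 472.0361124051517 [0.0298909 0.        0.        0.        0.       ]
side [306.49835087 624.47975611 809.30585768] 489.6854816718785 [-0.00204526  0.          0.          0.          0.        ]
[118.46818951 511.22149396 230.78732686] [-1.87315983e-04  1.13658887e-01  9.93519658e-01 -5.57809307e-04] 0.1 1.0001273772648451
```

View pics/scene0.png

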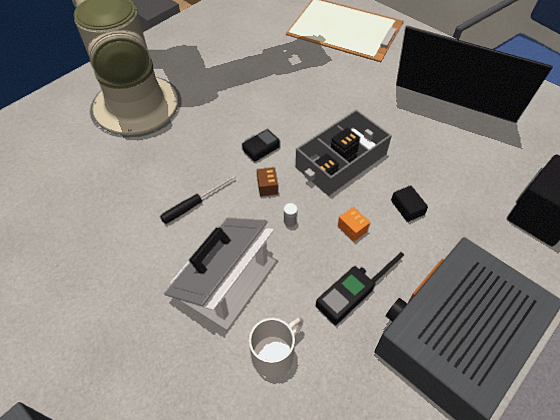

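View pics/side0.png

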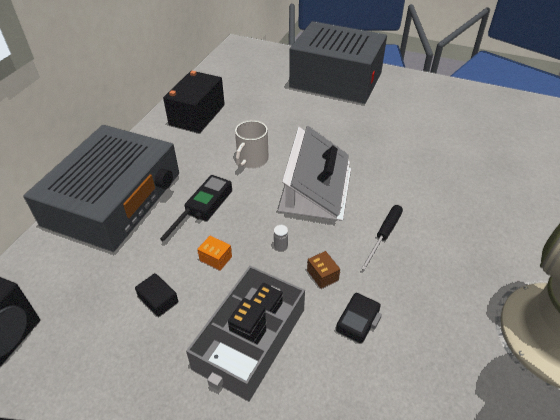

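The side view shows the box at (247,330): plate in the near bay (233,360), the stack in the middle (250,318) and the single pack in the far bay (268,298). The lid lies on the stand at (318,170), and the tin is at (281,237). Next I'll cast rough rays and take an enlarged crop.

Run:
```python
from h import *
import pickle
a,b=pickle.load(open('c0.pkl','rb'))
np.set_printoptions(precision=1,suppress=True)
for uv in [(254,268),(305,292),(243,392),(189,350)]: print('side rim',uv,onz(b,*uv,68))
for uv in [(356,111),(391,135),(330,193),(295,152)]: print('scene rim',uv,onz(a,*uv,68))
print('tin',onz(b,281,229,55),onz(a,290,207,55))
s=b['img'][260:400,180:320];l=b['img'][120:225,265:365]
s2=a['img'][100:200,285:400];l2=a['img'][205:335,160:285]
def R(i,w,h): return cv2.resize(i,(w,h),interpolation=cv2.INTER_CUBIC)
m=np.vstack([np.hstack([R(s,400,300*4//3)[:300] if 0 else R(s,400,400)]+[R(l,400,400)])])
cv2.imwrite('pics/crop1.png',m)
```

```text
side rim (254, 268) [570.5 120.7  68. ]
side rim (305, 292) [462.4 135.7  68. ]
side rim (243, 392) [487.4 345.2  68. ]
side rim (189, 350) [600.2 314.4  68. ]
scene rim (356, 111) [492.1 321.3  68. ]
scene rim (391, 135) [603.5 312.6  68. ]
scene rim (330, 193) [607.1  79.9  68. ]
scene rim (295, 152) [471.5 117.1  68. ]
tin [565.   -0.6  55. ] [562.3  -0.1  55. ]
```

View pics/crop1.png

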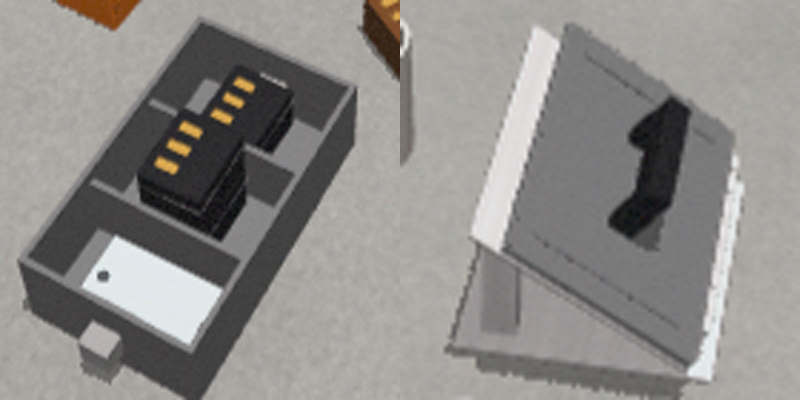

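Crop: in full-picture pixels, the box's outer rim corners are about (249.3,266.3), (304.3,290.8), (246.5,383) and (187,351). The bar's ends are near (336,145) and (320,177). Moving above the box for a close look, with the jaws turned along x.

Call:
{"api": "play_rows", "payload": {
  "plan": [
    [33, -24, 2, 0, 0, -0.11, 1],
    [33, -24, 2, 0, 0, -0.11, 1],
    [33, -24, 2, 0, 0, -0.11, 1],
    [33, -24, 2, 0, 0, -0.11, 1],
    [33, -24, 2, 0, 0, -0.11, 1]
  ]
}}

```text
time_s: 0.52
eef_pos: [281.7, 389.0, 238.9]
ee_rot: [-0.002, 0.383, 0.924, -0.002]
force: [0.3, 1.5, -0.2]
grip_width: 1.002
```

Call:
{"api": "play_rows", "payload": {
  "plan": [
    [33, -24, 2, 0, 0, -0.11, 1],
    [33, -24, 2, 0, 0, -0.11, 1],
    [33, -24, 2, 0, 0, -0.11, 1],
    [33, -24, 2, 0, 0, -0.11, 1],
    [33, -24, 2, 0, 0, -0.11, 1]
  ]
}}

```text
time_s: 0.93
eef_pos: [448.5, 264.0, 248.5]
ee_rot: [-0.003, 0.631, 0.776, -0.002]
force: [0.2, -0.1, 0.2]
grip_width: 1.001
```

Run:
```python
from h import *
import pickle
a,b=pickle.load(open('c0.pkl','rb'))
np.set_printoptions(precision=1,suppress=True)
for uv in [(249.3,266.3),(304.3,290.8),(246.5,383),(187,351)]: print('side rim',uv,onz(b,*uv,68))
w=cap('wrist','w1.png');pickle.dump(w,open('w1.pkl','wb'));s=sense();print(s['time_s'],s['eef_pos'],s['ee_rot'])
T=np.array(w['world_to_cam']);print(-T[:3,:3].T@T[:3,3],w['fx'],w['dist'])
```

```text
side rim (249.3, 266.3) [580.5 120.4  68. ]
side rim (304.3, 290.8) [464.5 133.8  68. ]
side rim (246.5, 383) [488.5 330.1  68. ]
side rim (187, 351) [602.4 317.2  68. ]
0.9833 [453.6 259.9 248.3] [-0.   0.6  0.8 -0. ]
[434.3 335.2 390. ] 291.2968353018566 [0. 0. 0. 0. 0.]
```

View pics/w1.png

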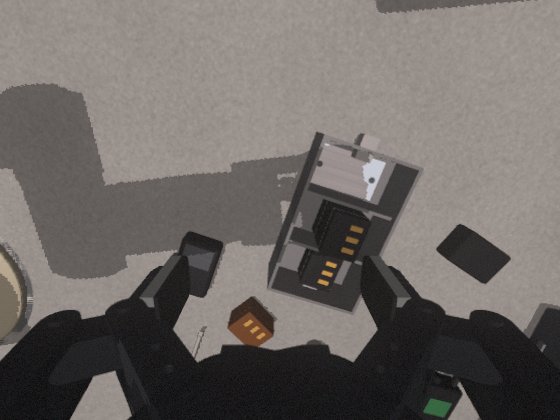

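The wrist picture shows the box with the plate at (350,165), the stack top around (340,232) and pack b at (322,270). I'll enlarge the box to pick corners.

Run:
```python
import cv2,numpy as np
i=cv2.imread('pics/w1.png')[125:320,260:430]
i=cv2.resize(i,None,fx=3,fy=3,interpolation=cv2.INTER_CUBIC)
j=np.clip(255*(i/255.)**0.5,0,255).astype(np.uint8);cv2.imwrite('pics/w1c.png',j)
```

```text
(no output)
```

View pics/w1c.png

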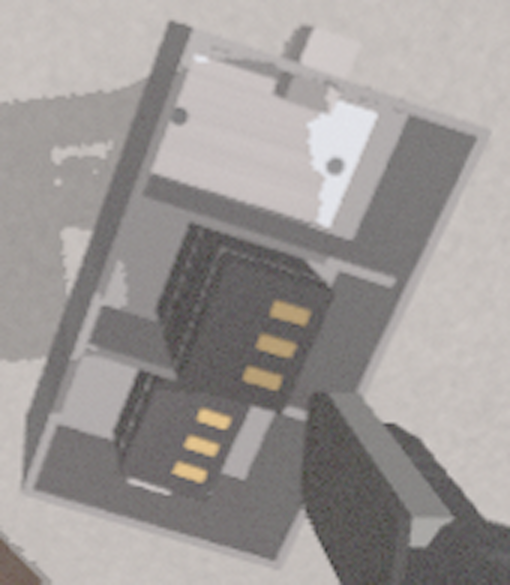

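Run:
```python
from h import *
import pickle
np.set_printoptions(precision=1,suppress=True)
w=pickle.load(open('w1.pkl','rb'))
f=lambda p,z:onz(w,260+p[0]/3,125+p[1]/3,z)
ps=np.array([f(p,84) for p in [(228,250),(330,293),(278,410),(178,378)]]);print(ps,ps.mean(0))
x=np.array([.9934,-.1145]);C=np.array([534,225.4])
R=np.array([x,[-x[1],x[0]]])
def loc(p): return R@(p[:2]-C)
print('pack loc',loc(ps.mean(0)),'yaw',[np.arctan2(*(ps[i]-ps[j])[1::-1]) for i,j in((1,0),(2,3))], np.arctan2((ps[0]-ps[3])[0],(ps[0]-ps[3])[1]))
for p in [(190,58),(378,112),(150,175),(333,228)]: print('plate',loc(f(p,16)))
for p in [(487,130),(275,562),(25,490)]: print('rim',loc(f(p,68)))
```

```text
[[517.3 256.   84. ]
 [558.5 247.7  84. ]
 [553.  197.5  84. ]
 [512.  202.5  84. ]] [535.2 225.9  84. ]
pack loc [1.1 0.7] yaw [np.float64(-0.19967763630020086), np.float64(-0.12305312835922624)] 0.09749726683594055
plate [-46.3  86.5]
plate [37.6 90.5]
plate [-44.7  34.2]
plate [40.3 37.3]
rim [57.4 97.9]
rim [ 55.6 -99.1]
rim [ -56.9 -100.1]
```

Two views agree. The box centre is (534,225) with yaw −0.115, and the pack is at (535,226). The plate lies about 64 mm toward +y in box axes. Approaching with the jaws part open, since full opening would not fit in the bay.

Call:
{"api": "play_rows", "payload": {
  "plan": [
    [17, -7, -22, 0, 0, -0.065, 0.4],
    [17, -7, -22, 0, 0, -0.065, 0.4],
    [17, -7, -22, 0, 0, -0.065, 0.4],
    [17, -7, -22, 0, 0, -0.065, 0.4],
    [14, -6, -15, 0, 0, -0.065, 0.4]
  ]
}}

```text
time_s: 1.4
eef_pos: [540.9, 222.0, 143.5]
ee_rot: [0.0, 0.758, 0.652, 0.001]
force: [-0.3, 0.1, -0.1]
grip_width: 0.697
```

Call:
{"api": "play_rows", "payload": {
  "plan": [
    [0, 0, 0, 0, 0, 0, 0.4],
    [0, 0, 0, 0, 0, 0, 0.4]
  ]
}}

```text
time_s: 1.57
eef_pos: [541.0, 220.2, 139.0]
ee_rot: [-0.002, 0.759, 0.651, -0.002]
force: [0.1, 0.2, 1.0]
grip_width: 0.704
```

```bash
cat >> h.py <<'E'
from scipy.spatial.transform import Rotation as Ro
def st():
    s=sense();q=np.array(s['ee_rot']);M=Ro.from_quat(q[[1,2,3,0]]).as_matrix()
    print('t %.2f'%s['time_s'],'pos',np.round(s['eef_pos'],1),'yawy %.3f'%np.arctan2(M[1,1],M[0,1]),'z',np.round(M[:,2],3),'F',np.round(s['force'],1),'g %.3f'%s['grip_width'],'q',np.round(s['joints'],2))
E
python3 - <<'E'
from h import *
st();cap('wrist','w2.png')
E
```

```text
t 1.57 pos [541.  220.2 139. ] yawy -0.154 z [-0.006 -0.001 -1.   ] F [0.1 0.2 1. ] g 0.704 q [0.19 0.53 1.43 0.   1.19 0.34]
```

View pics/w2.png

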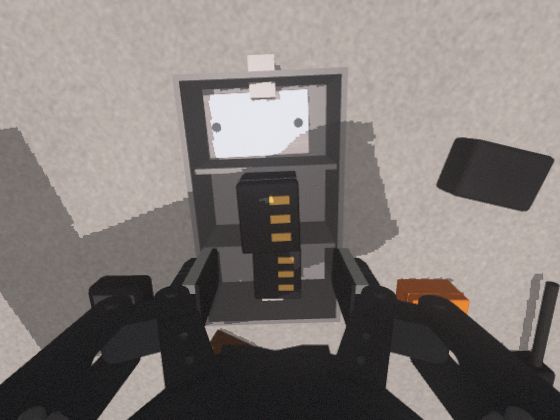

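Straight-on view of the box: rim corners are about (176,77) and (347,69), the pack top spans (238,183) to (299,250), and the plate spans (208,92) to (309,158). Checking the pack's centre and yaw.

Run:
```python
from h import *
np.set_printoptions(precision=1,suppress=True)
w=cap('wrist');
ps=np.array([onz(w,*p,84) for p in [(238.5,183),(298.5,179),(299.5,249),(241.5,252)]]);print(ps,ps.mean(0))
ax=(ps[1]-ps[0]+ps[2]-ps[3]);print(np.arctan2(ax[1],ax[0]))
rs=np.array([onz(w,*p,68) for p in [(176,77),(347,69)]]);print(rs,np.arctan2(*(rs[1]-rs[0])[1::-1]))
pl=np.array([onz(w,*p,16) for p in [(208,95),(307,89),(309,157),(214,159)]]);print(pl,pl.mean(0))
x=np.array([.9934,-.1145]);C=np.array([534,225.4]);R=np.array([x,[-x[1],x[0]]])
for q in (ps.mean(0),rs.mean(0),pl.mean(0)): print(R@(q[:2]-C))
```

```text
[[520.2 253.5  84. ]
 [561.4 250.   84. ]
 [555.3 197.9  84. ]
 [512.6 202.   84. ]] [537.4 225.9  84. ]
-0.08983787736532087
[[489.9 328.   68. ]
 [603.5 315.3  68. ]] -0.11147050239376306
[[497.8 319.   16. ]
 [581.5 310.8  16. ]
 [576.4 253.9  16. ]
 [491.2 265.2  16. ]] [536.7 287.2  16. ]
[3.3 0.8]
[ 1.6 97. ]
[-4.4 61.7]
```

Call:
{"api": "play_rows", "payload": {
  "plan": [
    [-4, 6, -15, 0, 0, 0.05, 0.4],
    [0, 0, -15, 0, 0, 0, 0.4],
    [0, 0, -10, 0, 0, 0, 0.4],
    [0, 0, 0, 0, 0, 0, 0.4]
  ]
}}

```text
time_s: 2.0
eef_pos: [536.3, 229.3, 104.1]
ee_rot: [0.001, 0.739, 0.673, 0.002]
force: [-1.6, -0.7, -0.2]
grip_width: 0.698
```

```bash
python3 -c "
from h import *
st()"
```

```text
t 2.00 pos [536.3 229.3 104.1] yawy -0.093 z [ 0.004  0.001 -1.   ] F [-1.6 -0.7 -0.2] g 0.698 q [0.2  0.56 1.48 0.   1.1  0.3 ]
```

Call:
{"api": "play_rows", "payload": {
  "plan": [
    [0, -2, -14, 0, 0, -0.01, 0.4],
    [0, 0, -14, 0, 0, 0, 0.4],
    [0, 0, -12, 0, 0, 0, 0.4],
    [0, 0, -10, 0, 0, 0, 0.4],
    [0, 0, 0, 0, 0, 0, 0.4]
  ]
}}

```text
time_s: 2.42
eef_pos: [537.4, 229.2, 58.3]
ee_rot: [0.003, 0.741, 0.671, 0.006]
force: [-0.4, 0.6, 0.4]
grip_width: 0.706
```

Call:
{"api": "play_rows", "payload": {
  "plan": [
    [0, 0, 0, 0, 0, 0, -0.3],
    [0, 0, 0, 0, 0, 0, -0.5],
    [0, 0, 0, 0, 0, 0, -1],
    [0, 0, 0, 0, 0, 0, -1],
    [0, 0, 0, 0, 0, 0, -1]
  ],
  "grip_force": 40
}}

```text
time_s: 2.83
eef_pos: [538.3, 229.8, 61.4]
ee_rot: [0.004, 0.741, 0.671, 0.007]
force: [0.3, -0.3, -2.2]
grip_width: 0.505
```

```bash
python3 -c "
from h import *
st()"
```

```text
t 2.83 pos [538.3 229.8  61.4] yawy -0.099 z [ 0.016  0.004 -1.   ] F [ 0.3 -0.3 -2.2] g 0.505 q [0.2  0.61 1.52 0.   1.   0.3 ]
```

Call:
{"api": "play_rows", "payload": {
  "plan": [
    [0, 0, 0, 0, 0, 0, 0.2],
    [0, 0, 0, 0, 0, 0, 0.4],
    [-1, -2, -8, 0, 0.016, 0, 0.4],
    [0, 0, -6, 0, 0, 0, 0.4],
    [0, 0, -1, 0, 0, 0, 0.4]
  ]
}}

```text
time_s: 3.25
eef_pos: [538.0, 227.7, 46.5]
ee_rot: [-0.001, 0.741, 0.671, 0.002]
force: [0.8, 0.2, 0.4]
grip_width: 0.701
```

Call:
{"api": "play_rows", "payload": {
  "plan": [
    [0, 0, 0, 0, 0, 0, 0.1],
    [0, 0, 0, 0, 0, 0, -0.3],
    [0, 0, 0, 0, 0, 0, -1],
    [0, 0, 0, 0, 0, 0, -1],
    [0, 0, 0, 0, 0, 0, -1]
  ],
  "grip_force": 40
}}

```text
time_s: 3.67
eef_pos: [538.0, 227.6, 45.8]
ee_rot: [-0.002, 0.741, 0.671, 0.002]
force: [0.2, -0.1, -0.0]
grip_width: 0.512
```

```bash
python3 -c "
from h import *
st()"
```

```text
t 3.67 pos [538.  227.6  45.8] yawy -0.099 z [ 0.     0.004 -1.   ] F [ 0.2 -0.1 -0. ] g 0.512 q [0.2  0.64 1.52 0.01 0.98 0.29]
```

Call:
{"api": "play_rows", "payload": {
  "plan": [
    [0, 0, 8, 0, 0, 0, -1],
    [0, 0, 12, 0, 0, 0, -1],
    [0, 0, 14, 0, 0, 0, -1],
    [0, 0, 14, 0, 0, 0, -1],
    [0, 0, 0, 0, 0, 0, -1]
  ]
}}

```text
time_s: 4.08
eef_pos: [536.9, 227.5, 97.6]
ee_rot: [-0.002, 0.741, 0.671, 0.001]
force: [0.9, 0.1, -2.4]
grip_width: 0.506
```

```bash
python3 -c "
from h import *
st();c=cap('side');w=cap('wrist')
import numpy as np
i=cv2.resize(c['img'][220:400,160:340],(400,400));j=cv2.resize(w['img'][50:400,100:450],(400,400))
cv2.imwrite('pics/lift.png',np.hstack([i,j]))"
```

```text
t 4.08 pos [536.9 227.5  97.6] yawy -0.099 z [-0.002  0.004 -1.   ] F [ 0.9  0.1 -2.4] g 0.506 q [0.2  0.57 1.48 0.   1.09 0.29]
```

View pics/lift.png

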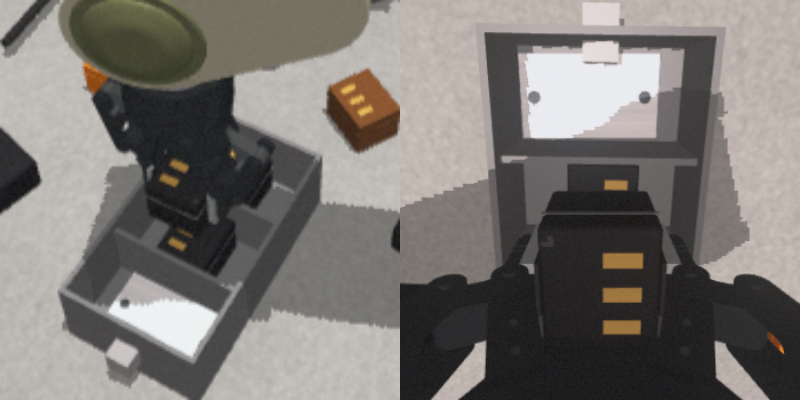

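The side crop shows only the upper pack in the jaws, with pack a still in the middle bay and pack b in the far bay. The wrist crop shows the plate bay clear ahead, with the divider at about row 189 and the end wall at about row 78 of the full picture. The bay gives only ±4 mm in y, so I'll measure its edges next.

Run:
```python
from h import *
np.set_printoptions(precision=1,suppress=True)
w=cap('wrist','w3.png');g=cv2.cvtColor(w['img'],cv2.COLOR_BGR2GRAY).astype(int)
x=np.array([.9934,-.1145]);C=np.array([534,225.4]);R=np.array([x,[-x[1],x[0]]])
for u in (200,220,320,340):
    print(u,'top',list(zip(range(66,92),g[66:92,u])));print('  div',list(zip(range(175,200),g[175:200,u])))
for nm,u,v,z in [('out',275,73,68),('div',275,189,58)]:
    print(nm,onz(w,u,v,z)[:2],R@(onz(w,u,v,z)[:2]-C), 'mm/px', R@(onz(w,u,v+1,z)-onz(w,u,v,z))[:2])
for v in (120,150):
    print(v,'L',list(zip(range(164,192,1),g[v,164:192])),'R',list(zip(range(365,385),g[v,365:385])))
```

```text
200 top [(66, np.int64(188)), (67, np.int64(187)), (68, np.int64(184)), (69, np.int64(181)), (70, np.int64(176)), (71, np.int64(175)), (72, np.int64(174)), (73, np.int64(174)), (74, np.int64(171)), (75, np.int64(175)), (76, np.int64(175)), (77, np.int64(173)), (78, np.int64(104)), (79, np.int64(71)), (80, np.int64(67)), (81, np.int64(70)), (82, np.int64(69)), (83, np.int64(72)), (84, np.int64(70)), (85, np.int64(73)), (86, np.int64(66)), (87, np.int64(71)), (88, np.int64(66)), (89, np.int64(68)), (90, np.int64(67)), (91, np.int64(68))]
  div [(175, np.int64(66)), (176, np.int64(66)), (177, np.int64(71)), (178, np.int64(69)), (179, np.int64(70)), (180, np.int64(72)), (181, np.int64(71)), (182, np.int64(71)), (183, np.int64(72)), (184, np.int64(68)), (185, np.int64(72)), (186, np.int64(109)), (187, np.int64(164)), (188, np.int64(163)), (189, np.int64(152)), (190, np.int64(120)), (191, np.int64(103)), (192, np.int64(95)), (193, np.int64(60)), (194, np.int64(62)), (195, np.int64(62)), (196, np.int64(59)), (197, np.int64(62)), (198, np.int64(64)), (199, np.int64(63))]
220 top [(66, np.int
[... 4725 characters left out ...]
int64(154)), (180, np.int64(89)), (181, np.int64(68)), (182, np.int64(70)), (183, np.int64(68)), (184, np.int64(66)), (185, np.int64(67)), (186, np.int64(65)), (187, np.int64(69)), (188, np.int64(71)), (189, np.int64(67)), (190, np.int64(68)), (191, np.int64(68))] R [(365, np.int64(63)), (366, np.int64(62)), (367, np.int64(63)), (368, np.int64(64)), (369, np.int64(63)), (370, np.int64(66)), (371, np.int64(85)), (372, np.int64(102)), (373, np.int64(103)), (374, np.int64(106)), (375, np.int64(102)), (376, np.int64(104)), (377, np.int64(105)), (378, np.int64(110)), (379, np.int64(122)), (380, np.int64(125)), (381, np.int64(124)), (382, np.int64(126)), (383, np.int64(124)), (384, np.int64(122))]
```

Run:
```python
from h import *
np.set_printoptions(precision=1,suppress=True)
w=cap('wrist');g=cv2.cvtColor(w['img'],cv2.COLOR_BGR2GRAY).astype(int)
x=np.array([.9934,-.1145]);C=np.array([534,225.4]);R=np.array([x,[-x[1],x[0]]])
L=lambda u,v,z:R@(onz(w,u,v,z)[:2]-C)
print(g[205:250,250],g[205:250,290])
for v in (234,236,238): print('pack top edge',v,L(272,v,135.8))
for v in (217,219,221): print('pack bot edge',v,L(272,v,95.8))
print('wall',L(270,79,68),'div',L(270,187.3,58),'xL',L(178,120,68),'xR',L(374,120,68),'plate',L(222,120,16),L(338,120,16))
```

```text
[52 50 51 48 51 48 47 51 45 48 45 44 42 31 33 34 36 36 34 31 35 32 28 33
 33 30 32 31 32 38 48 64 61 33 24 33 25 23 26 26 23 32 29 26 34] [ 51  55  60 102 136 138 136 140 138 138 138 122  38  35  25  32  31  30
  33  28  28  28  31  32  27  26  26  29  23  32  53  65  64  32  23  31
  26  30  29  30  26  31  25  32  34]
pack top edge 234 [-0.1 33.7]
pack top edge 236 [-0.1 32.9]
pack top edge 238 [-0.1 32.1]
pack bot edge 217 [-0.7 26.6]
pack bot edge 219 [-0.7 25.5]
pack bot edge 221 [-0.7 24.4]
wall [-3.1 94.3] div [-2.7 33.2] xL [-53.7  72.7] xR [54.2 74.3] plate [-38.8  72.6] [44.9 73.9]
```

Run:
```python
from h import *
i=cv2.imread('pics/w3.png')[175:375,175:375]
i=cv2.resize(i,None,fx=3,fy=3,interpolation=cv2.INTER_CUBIC)
cv2.imwrite('pics/w3c.png',(255*(i/255.)**0.45).astype(np.uint8))
w=cap('wrist');T=np.array(w['world_to_cam']);print(-T[:3,:3].T@T[:3,3],T[:3,:3].round(3),w['fx'],w['cx'],w['cy'])
```

```text
[543.51448984 299.25465839 235.05755509] [[ 0.995 -0.099 -0.009]
 [ 0.093  0.954 -0.286]
 [ 0.037  0.284  0.958]] 291.2968353018566 274.86370406208687 205.21988160885314
```

View pics/w3c.png

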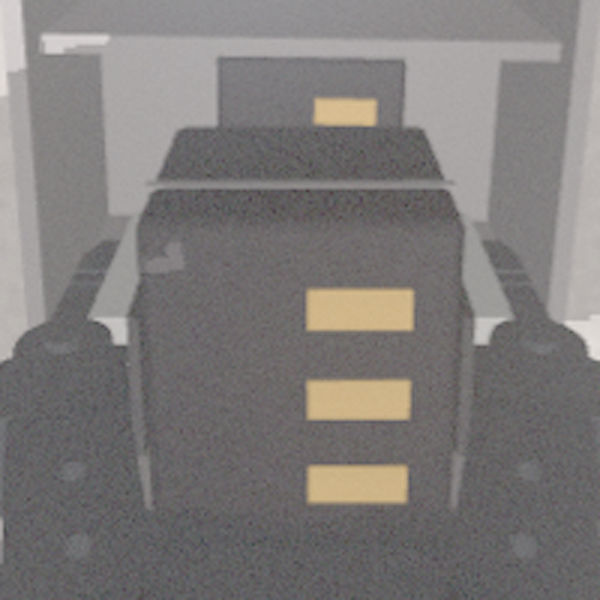

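Run:
```python
from h import *
np.set_printoptions(precision=1,suppress=True)
w=cap('wrist')
x=np.array([.9934,-.1145]);C=np.array([534,225.4]);R=np.array([x,[-x[1],x[0]]])
L=lambda u,v,z:R@(onz(w,u,v,z)[:2]-C)
for v in (247,249,251): print('top',v,L(221,v,135.8),L(329,v,135.8))
for v in (216.5,217.7): print('bot',v,L(235,v,95.8),L(317,v,95.8))
st()
```

```text
top 247 [-19.2  28.3] [20.8 29.1]
top 249 [-19.2  27.5] [20.9 28.3]
top 251 [-19.2  26.7] [20.9 27.5]
bot 216.5 [-19.6  26.6] [21.7 27.4]
bot 217.7 [-19.6  26. ] [21.7 26.7]
t 4.38 pos [535.2 227.1  93.4] yawy -0.099 z [-0.  0. -1.] F [ 0.  -0.8 -1.4] g 0.511 q [0.2 0.6 1.5 0.  1.1 0.3]
```

Call:
{"api": "play_rows", "payload": {
  "plan": [
    [2, 16, 1, 0, 0, -0.008, -1],
    [2, 16, 1, 0, 0, -0.008, -1],
    [2, 16, 1, 0, 0, 0, -1],
    [1, 10, 0, 0, 0, 0, -1],
    [0, 0, 0, 0, 0, 0, -1]
  ]
}}

```text
time_s: 4.8
eef_pos: [541.3, 286.1, 93.2]
ee_rot: [-0.005, 0.747, 0.664, -0.005]
force: [-0.1, 0.2, -2.5]
grip_width: 0.509
```

Call:
{"api": "play_rows", "payload": {
  "plan": [
    [0, 0, 0, 0, 0, 0, -1]
  ]
}}

```text
time_s: 4.88
eef_pos: [541.0, 286.1, 92.6]
ee_rot: [-0.005, 0.747, 0.665, -0.005]
force: [0.7, -0.7, -2.7]
grip_width: 0.517
```

```bash
python3 -c "
from h import *
st();c=cap('wrist','w4.png')
i=cv2.resize(c['img'][60:380,120:440],(600,600),interpolation=cv2.INTER_CUBIC)
cv2.imwrite('pics/w4c.png',(255*(i/255.)**0.45).astype(np.uint8))"
```

```text
t 4.88 pos [541.  286.1  92.6] yawy -0.117 z [-0.015  0.001 -1.   ] F [ 0.7 -0.7 -2.7] g 0.517 q [0.29 0.64 1.37 0.01 1.14 0.41]
```

View pics/w4c.png

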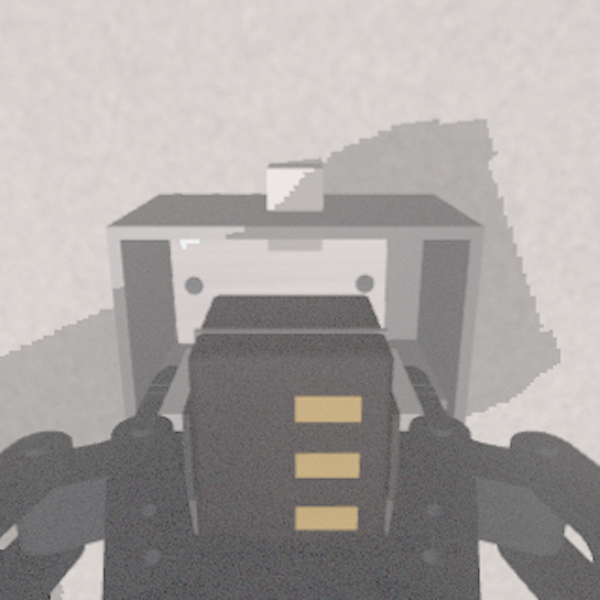

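Pack level in the jaws over the plate bay. The wall's inner edge is at row 188, and the pack's far face runs from its bottom edge at row 218 to its top edge at row 249.

Run:
```python
from h import *
np.set_printoptions(precision=1,suppress=True)
w=cap('wrist');st()
x=np.array([.9934,-.1145]);C=np.array([534,225.4]);R=np.array([x,[-x[1],x[0]]])
L=lambda u,v,z:R@(onz(w,u,v,z)[:2]-C)
f=lambda a,b:(120+a/1.875,60+b/1.875)
z=sense()['eef_pos'][2]
for n,a,b,h in [('wallL',125,240,68),('wallR',470,240,68),('pt',192,353,z+38.2),('pt',390,353,z+38.2),('pb',212,297,z-1.8),('pb',370,297,z-1.8)]: print(n,L(*f(a,b),h))
```

```text
t 4.98 pos [541.  285.6  92.8] yawy -0.118 z [-0.  0. -1.] F [ 0.4  0.2 -1.8] g 0.509 q [0.3 0.6 1.4 0.  1.1 0.4]
wallL [-52.2  94.4]
wallR [55.1 94.5]
pt [-19.8  85.6]
pt [20.9 85.7]
pb [-21.9  83.7]
pb [21.8 83.8]
```

Call:
{"api": "play_rows", "payload": {
  "plan": [
    [2, 5, 0, 0, 0.008, 0, -1],
    [0, 0, -8, 0, 0, 0, -1],
    [0, 0, -10, 0, 0, 0, -1],
    [0, 0, -10, 0, 0, 0, -1],
    [0, 0, -2, 0, 0, 0, -1]
  ]
}}

```text
time_s: 5.4
eef_pos: [543.5, 288.9, 60.1]
ee_rot: [-0.008, 0.748, 0.663, -0.009]
force: [0.3, 0.2, -3.4]
grip_width: 0.512
```

```bash
python3 -c "
from h import *
st()"
```

```text
t 5.40 pos [543.5 288.9  60.1] yawy -0.120 z [-0.023  0.001 -1.   ] F [ 0.3  0.2 -3.4] g 0.512 q [0.3  0.69 1.38 0.01 1.09 0.41]
```

Call:
{"api": "play_rows", "payload": {
  "plan": [
    [-1, 1, 0, 0, -0.02, 0, -1],
    [0, 0, -7, 0, 0, 0, -1],
    [0, 0, -8, 0, 0, 0, -1],
    [0, 0, -8, 0, 0, 0, -1],
    [0, 0, 0, 0, 0, 0, -1]
  ]
}}

```text
time_s: 5.82
eef_pos: [541.5, 288.8, 31.6]
ee_rot: [-0.002, 0.748, 0.663, -0.003]
force: [-0.4, -1.3, -3.0]
grip_width: 0.511
```

```bash
python3 -c "
from h import *
st()"
```

```text
t 5.82 pos [541.5 288.8  31.6] yawy -0.121 z [-0.008 -0.001 -1.   ] F [-0.4 -1.3 -3. ] g 0.511 q [0.3  0.72 1.41 0.   1.02 0.42]
```

Call:
{"api": "play_rows", "payload": {
  "plan": [
    [0, 0, -5, 0, -0.008, 0, -1],
    [0, 0, -4, 0, 0, 0, -1],
    [0, 0, -2, 0, 0, 0, -1],
    [0, 0, -1, 0, 0, 0, -1],
    [0, 0, 0, 0, 0, 0, -1]
  ]
}}

```text
time_s: 6.23
eef_pos: [541.7, 288.7, 17.9]
ee_rot: [0.0, 0.749, 0.663, -0.0]
force: [0.3, 0.5, -2.2]
grip_width: 0.512
```

Call:
{"api": "play_rows", "payload": {
  "plan": [
    [0, 0, -2, 0, 0, 0, -1],
    [0, 0, 0, 0, 0, 0, -1]
  ]
}}

```text
time_s: 6.4
eef_pos: [542.1, 288.8, 18.6]
ee_rot: [0.001, 0.748, 0.663, 0.0]
force: [0.0, 0.7, -2.5]
grip_width: 0.506
```

```bash
python3 -c "
from h import *
st()"
```

```text
t 6.40 pos [542.1 288.8  18.6] yawy -0.121 z [ 0.001 -0.001 -1.   ] F [ 0.   0.7 -2.5] g 0.506 q [ 0.3   0.73  1.43 -0.    0.98  0.42]
```

Call:
{"api": "play_rows", "payload": {
  "plan": [
    [0, 0, -3, 0, 0, 0, -1],
    [0, 0, 0, 0, 0, 0, -1]
  ]
}}

```text
time_s: 6.57
eef_pos: [543.1, 289.1, 18.4]
ee_rot: [0.001, 0.748, 0.663, 0.002]
force: [-0.1, -0.0, -2.9]
grip_width: 0.511
```

Call:
{"api": "play_rows", "payload": {
  "plan": [
    [0, 0, -2, 0, 0, 0, -1],
    [0, 0, 0, 0, 0, 0, -1]
  ]
}}

```text
time_s: 6.73
eef_pos: [543.9, 289.3, 18.0]
ee_rot: [0.002, 0.748, 0.663, 0.003]
force: [0.5, -0.3, -3.1]
grip_width: 0.507
```

Call:
{"api": "play_rows", "payload": {
  "plan": [
    [-1, 0, -3, 0, 0, 0, -1],
    [0, 0, -3, 0, 0, 0, -1]
  ]
}}

```text
time_s: 6.9
eef_pos: [544.2, 289.4, 17.7]
ee_rot: [0.003, 0.748, 0.663, 0.004]
force: [-17.4, -6.6, 37.7]
grip_width: 0.507
```

Call:
{"api": "play_rows", "payload": {
  "plan": [
    [-1, 0, -2, 0, 0, 0, -1],
    [0, 0, -2, 0, 0, 0, -1]
  ]
}}

```text
time_s: 7.07
eef_pos: [544.2, 289.4, 17.8]
ee_rot: [0.004, 0.748, 0.664, 0.005]
force: [-10.5, -3.9, 20.8]
grip_width: 0.512
```

Contact came at exactly the expected height (TCP z 17.8). Releasing and rising.

Call:
{"api": "play_rows", "payload": {
  "plan": [
    [0, 0, 1, 0, 0, 0, 0.1],
    [0, 0, 0, 0, 0, 0, 0.3],
    [0, 0, 0, 0, 0, 0, 0.4],
    [0, 0, 4, 0, 0, 0, 0.4],
    [0, 0, 8, 0, 0, 0, 0.4]
  ]
}}

```text
time_s: 7.48
eef_pos: [543.5, 289.4, 29.7]
ee_rot: [0.003, 0.748, 0.664, 0.004]
force: [-0.3, -0.1, -0.1]
grip_width: 0.701
```

Call:
{"api": "play_rows", "payload": {
  "plan": [
    [0, 0, 15, 0, 0, 0, 0.4],
    [0, 0, 25, 0, 0, 0, 0.4],
    [0, 0, 35, 0, 0, 0, 0.4],
    [0, 0, 40, 0, 0, 0, 0.4],
    [0, 0, 40, 0, 0, 0, 0.4]
  ]
}}

```text
time_s: 7.9
eef_pos: [539.7, 287.8, 184.4]
ee_rot: [0.0, 0.748, 0.663, -0.002]
force: [0.8, 0.0, 0.2]
grip_width: 0.699
```

Run:
```python
from h import *
import pickle
st();a=cap('side');b=cap('scene');w=cap('wrist')
pickle.dump((a,b,w),open('c1.pkl','wb'))
def R(i,g=.6): return (255*(cv2.resize(i,(400,300),interpolation=cv2.INTER_CUBIC)/255.)**g).astype(np.uint8)
m=np.vstack([np.hstack([R(a['img'][260:395,160:340]),R(w['img'])]),np.hstack([R(a['img'][120:225,255:395],1),R(b['img'][205:317,145:295],1)])])
cv2.imwrite('pics/m5.png',m)
```

```text
t 7.90 pos [539.7 287.8 184.4] yawy -0.120 z [-0.003 -0.004 -1.   ] F [0.8 0.  0.2] g 0.699 q [ 0.3   0.54  1.28 -0.    1.32  0.42]
```

View pics/m5.png

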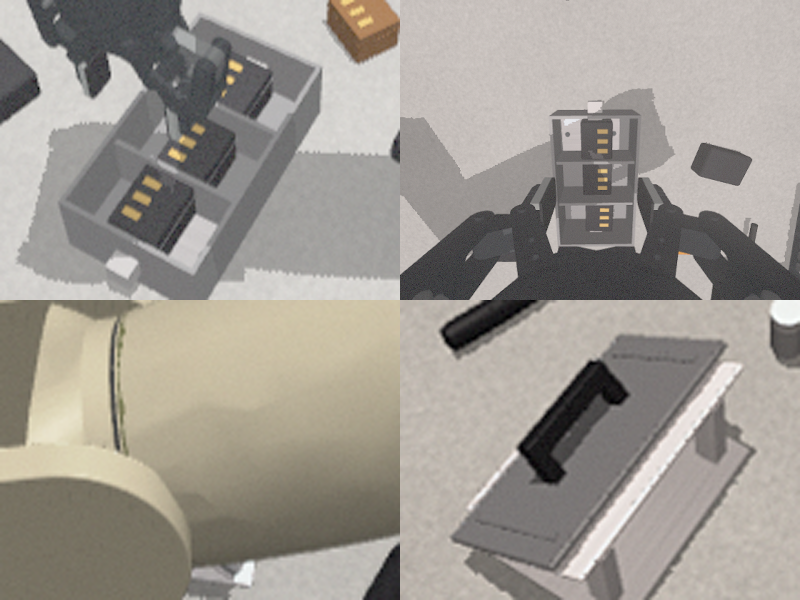

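Pack c now lies in the plate bay level with its neighbours. The lid's flange corners are readable in both fixed views, so I'll triangulate them.

Run:
```python
from h import *
import pickle
np.set_printoptions(precision=2,suppress=True)
a,b=pickle.load(open('c0.pkl','rb'))
pr={'LP':((225.6,219.3),(338.75,212)),'HP':((267.6,221.9),(292,182.5)),'HN':((203.1,305.5),(307,126.3)),'LN':((164.9,295),(348.75,153.75))}
P={}
for k,(s,d) in pr.items():
    o1,d1=ray(a,*s);o2,d2=ray(b,*d);A=np.array([d1,-d2]).T
    t=np.linalg.lstsq(A,o2-o1,rcond=None)[0];p,q=o1+t[0]*d1,o2+t[1]*d2
    P[k]=(p+q)/2;print(k,P[k],'gap %.1f'%np.linalg.norm(p-q))
up=(P['HP']+P['HN']-P['LP']-P['LN'])/2;yy=(P['HP']+P['LP']-P['HN']-P['LN'])/2
print('x',up,np.linalg.norm(up),'y',yy,np.linalg.norm(yy))
n=np.cross(up,yy);n/=np.linalg.norm(n);c=sum(P.values())/4
print('c',c,'n',n,'tilt deg',np.degrees(np.arccos(n[2])),'yaw',np.arctan2(up[1],up[0]),np.arctan2(-yy[0],yy[1]),'grip',c+29*n)
# bar black mask check
yaw=np.arctan2(-yy[0],yy[1]);t=np.radians(35)
X=np.array([np.cos(t)*np.cos(yaw),np.cos(t)*np.sin(yaw),np.sin(t)]);Y=np.array([-np.sin(yaw),np.cos(yaw),0]);N=np.cross(X,Y)
G=c+29*N
for nm,cm in(('scene',a),('side',b)):
    u,v=proj(cm,G).round().astype(int);g=cm['img'].max(2)
    m=np.zeros(g.shape,np.uint8);m[v-30:v+30,u-30:u+30]=(g[v-30:v+30,u-30:u+30]<60)
    n_,l,s_,ce=cv2.connectedComponentsWithStats(m);k=1+np.argmax(s_[1:,4]);print(nm,'pred',u,v,'mask',ce[k],s_[k],
     'bar ends pred',proj(cm,G+45*Y+9*N),proj(cm,G-45*Y+9*N))
print('X',X,'Y',Y,'N',N,'G',G)
pickle.dump((X,Y,N,G),open('lid.pkl','wb'))
```

```text
LP [ 472.83 -109.63   36.27] gap 0.2
HP [576.65 -86.42 107.55] gap 3.9
HN [ 615.61 -290.8   103.77] gap 0.5
LN [ 512.25 -313.13   32.7 ] gap 3.5
x [103.58  22.77  71.18] 127.72804665519372 y [-39.19 203.94   3.67] 207.70791151277066
c [ 544.33 -200.     70.07] n [-0.54 -0.12  0.83] tilt deg 33.86667913857012 yaw 0.21634507314171403 0.18984362644139988 grip [ 528.55 -203.46   94.15]
scene pred 207 248 mask [207.74 248.65] [189 228  42  46 633] bar ends pred [218.49 228.29] [190.21 262.26]
side pred 330 160 mask [328.02 163.67] [317 146  20  37 361] bar ends pred [329.84 170.87] [334.78 145.57]
X [0.8  0.15 0.57] Y [-0.19  0.98  0.  ] N [-0.56 -0.11  0.82] G [ 528.   -203.13   93.83]
```

Stereo puts the lid grip at about (528,−203,94) with yaw about 0.2, and the black-bar masks agree within 1–4 px. Flying over to it.

Call:
{"api": "play_rows", "payload": {
  "plan": [
    [-3, -36, 8, 0, 0, 0.02, 0.2],
    [-3, -36, 8, 0, 0, 0.02, 0.2],
    [-3, -36, 8, 0, 0, 0.02, 0.2],
    [-3, -36, 4, 0, 0, 0.02, 0.2],
    [-3, -36, 0, 0, 0, 0.02, 0.2]
  ]
}}

```text
time_s: 8.47
eef_pos: [522.6, 107.5, 210.2]
ee_rot: [-0.0, 0.709, 0.705, -0.001]
force: [1.0, -0.5, -0.2]
grip_width: 0.599
```

Call:
{"api": "play_rows", "payload": {
  "plan": [
    [-3, -36, 0, 0, 0, 0.02, 0.2],
    [-3, -36, 0, 0, 0, 0.02, 0.2],
    [-3, -36, 0, 0, 0, 0.02, 0.2],
    [-3, -36, 0, 0, 0, 0.02, 0.2],
    [-3, -36, 0, 0, 0, 0.02, 0.2]
  ]
}}

```text
time_s: 8.88
eef_pos: [503.3, -80.5, 206.1]
ee_rot: [-0.003, 0.671, 0.741, -0.003]
force: [0.8, 0.0, -0.4]
grip_width: 0.599
```

Call:
{"api": "play_rows", "payload": {
  "plan": [
    [-3, -30, 0, 0, -0.05, 0.02, 0.2],
    [-3, -30, 0, 0, -0.08, 0.02, 0.2],
    [-3, -25, 0, 0, -0.08, 0.02, 0.2],
    [0, 0, 0, 0, -0.08, 0, 0.2],
    [0, 0, 0, 0, 0, 0, 0.2]
  ]
}}

```text
time_s: 9.3
eef_pos: [490.8, -176.2, 200.7]
ee_rot: [0.108, 0.644, 0.752, 0.094]
force: [-0.9, 0.8, -0.3]
grip_width: 0.598
```

```bash
cat >> h.py <<'E'
import pickle
def lid_target(off,X,Y,N,G):
    # off: TCP distance along N from bar centre (neg = past it)
    s=sense();q=np.array(s['ee_rot']);M=Ro.from_quat(q[[1,2,3,0]])
    D=np.array([np.cross(X,-N),X,-N]).T
    r=(Ro.from_matrix(D)*M.inv()).as_rotvec()
    print('need shift',np.round(G+off*N-np.array(s['eef_pos']),1),'rotvec',np.round(r,3))
E
python3 - <<'E'
from h import *
st();lid_target(63,*pickle.load(open('lid.pkl','rb')))
E
```

```text
t 9.30 pos [ 490.8 -176.2  200.7] yawy 0.161 z [ 0.283  0.003 -0.959] F [-0.9  0.8 -0.3] g 0.598 q [-0.66  0.2   1.76  0.21  0.97 -0.92]
need shift [  1.7 -33.7 -55.2] rotvec [ 0.095 -0.316  0.047]
```

Call:
{"api": "play_rows", "payload": {
  "plan": [
    [0, -8, -7, 0.024, -0.08, 0.012, 0.2],
    [0, -8, -7, 0.024, -0.08, 0.012, 0.2],
    [0, -8, -7, 0.024, -0.08, 0.012, 0.2],
    [0, -8, -7, 0.024, -0.08, 0.012, 0.2],
    [0, 0, 0, 0, 0, 0, 0.2]
  ]
}}

```text
time_s: 9.72
eef_pos: [491.3, -207.4, 170.3]
ee_rot: [0.193, 0.605, 0.735, 0.238]
force: [-0.7, -0.2, -0.7]
grip_width: 0.6
```

Call:
{"api": "play_rows", "payload": {
  "plan": [
    [0, 0, 0, 0, 0, 0, 0.2]
  ]
}}

```text
time_s: 9.8
eef_pos: [491.0, -207.1, 169.6]
ee_rot: [0.191, 0.606, 0.735, 0.238]
force: [0.7, 0.3, -0.2]
grip_width: 0.603
```

Run:
```python
from h import *
st();L=pickle.load(open('lid.pkl','rb'));lid_target(63,*L)
X,Y,N,G=L
w=cap('wrist','w6.png')
for a,b in((45,8),(45,-8),(-45,8),(-45,-8)): print('bar top pred',proj(w,G+a*Y+b*X+9*N).round(1))
for a,b in((107,65),(107,-65),(-107,65),(-107,-65)): print('flange pred',proj(w,G+a*Y+b*X-29*N).round(1))
```

```text
t 9.80 pos [ 491.  -207.1  169.6] yawy 0.189 z [ 0.569  0.118 -0.814] F [ 0.7  0.3 -0.2] g 0.603 q [-0.88  0.21  1.94  0.77  0.83 -1.57]
need shift [  1.5  -2.8 -24.2] rotvec [-0.009  0.008 -0.004]
bar top pred [268.4 162. ]
bar top pred [246.8 162.1]
bar top pred [269.2 270.8]
bar top pred [249.9 270.9]
flange pred [339.   78.2]
flange pred [177.3  78.1]
flange pred [326.3 306.9]
flange pred [197.6 307.8]
```

View pics/w6.png

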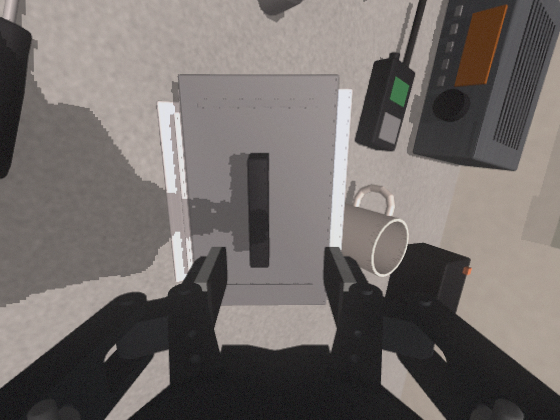

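The wrist view matches the prediction: the bar is at cols 248–270 and rows 153–267, and the flange corners are within 3 px. That puts the lid about 2–3 mm toward +Y. Closing in along the lid normal.

Call:
{"api": "play_rows", "payload": {
  "plan": [
    [1, 0, -12, -0.009, 0.008, -0.004, 0.2],
    [0, 0, -12, 0, 0, 0, 0.2],
    [8, 2, -12, 0, 0, 0, 0.2],
    [8, 2, -12, 0, 0, 0, 0.2],
    [0, 0, 0, 0, 0, 0, 0.2]
  ]
}}

```text
time_s: 10.27
eef_pos: [512.1, -199.0, 122.8]
ee_rot: [0.189, 0.605, 0.739, 0.229]
force: [-0.4, 0.8, -0.4]
grip_width: 0.603
```

Run:
```python
from h import *
st();X,Y,N,G=pickle.load(open('lid.pkl','rb'));G=G+2.5*Y;pickle.dump((X,Y,N,G),open('lid.pkl','wb'));lid_target(-16,X,Y,N,G)
```

```text
t 10.27 pos [ 512.1 -199.   122.8] yawy 0.199 z [ 0.556  0.11  -0.824] F [-0.4  0.8 -0.4] g 0.603 q [-0.82  0.32  1.95  0.83  0.71 -1.62]
need shift [ 24.4   0.1 -42. ] rotvec [ 0.003 -0.008 -0.008]
```

Call:
{"api": "play_rows", "payload": {
  "plan": [
    [2, 0, -10, 0, -0.008, -0.008, 0.2],
    [7, 0, -10, 0, 0, 0, 0.2],
    [7, 0, -10, 0, 0, 0, 0.2],
    [4, 0, -6, 0, 0, 0, 0.2],
    [0, 0, 0, 0, 0, 0, 0.2]
  ]
}}

```text
time_s: 10.68
eef_pos: [536.2, -195.4, 89.7]
ee_rot: [0.192, 0.604, 0.739, 0.231]
force: [-0.6, 0.1, -0.3]
grip_width: 0.599
```

Run:
```python
from h import *
st();lid_target(-16,*pickle.load(open('lid.pkl','rb')))
```

```text
t 10.68 pos [ 536.2 -195.4   89.7] yawy 0.203 z [ 0.561  0.11  -0.82 ] F [-0.6  0.1 -0.3] g 0.599 q [-0.78  0.42  1.92  0.91  0.64 -1.68]
need shift [ 0.4 -3.5 -9. ] rotvec [ 0.005 -0.001 -0.01 ]
```

Call:
{"api": "play_rows", "payload": {
  "plan": [
    [0, -2, -5, 0, 0, -0.008, 0.2],
    [0, -1, -4, 0, 0, 0, 0.2],
    [0, 0, 0, 0, 0, 0, 0.2]
  ]
}}

```text
time_s: 10.93
eef_pos: [536.8, -198.2, 81.9]
ee_rot: [0.193, 0.606, 0.737, 0.23]
force: [0.2, -0.1, 0.3]
grip_width: 0.6
```

Run:
```python
from h import *
st();X,Y,N,G=L=pickle.load(open('lid.pkl','rb'));lid_target(-16,*L)
d=np.array(sense()['eef_pos'])-G;print('tcp rel bar X,Y,N',d@X,d@Y,d@N)
```

```text
t 10.93 pos [ 536.8 -198.2   81.9] yawy 0.197 z [ 0.563  0.105 -0.82 ] F [ 0.2 -0.1  0.3] g 0.600 q [-0.78  0.43  1.92  0.93  0.63 -1.71]
need shift [-0.3 -0.8 -1.2] rotvec [ 0.006 -0.    -0.003]
tcp rel bar X,Y,N 1.0017086998581999 0.7312323751977585 -15.286579261407946
```

Call:
{"api": "play_rows", "payload": {
  "plan": [
    [0, 0, 0, 0, 0, 0, -0.1],
    [0, 0, 0, 0, 0, 0, -0.3],
    [0, 0, 0, 0, 0, 0, -0.45],
    [0, 0, 0, 0, 0, 0, -0.55],
    [0, 0, 0, 0, 0, 0, -0.65]
  ],
  "grip_force": 60
}}

```text
time_s: 11.35
eef_pos: [536.4, -198.8, 83.0]
ee_rot: [0.194, 0.606, 0.737, 0.23]
force: [-1.2, -0.1, -0.1]
grip_width: 0.179
```

Call:
{"api": "play_rows", "payload": {
  "plan": [
    [0, 0, 0, 0, 0, 0, -1],
    [0, 0, 0, 0, 0, 0, -1],
    [0, 0, 0, 0, 0, 0, -1]
  ],
  "grip_force": 80
}}

```text
time_s: 11.6
eef_pos: [536.2, -198.8, 83.0]
ee_rot: [0.193, 0.606, 0.737, 0.23]
force: [0.1, -0.2, -0.0]
grip_width: 0.172
```

Run:
```python
from h import *
st();X,Y,N,G=L=pickle.load(open('lid.pkl','rb'));lid_target(-16,*L)
d=np.array(sense()['eef_pos'])-G;print('tcp rel bar X,Y,N',d@X,d@Y,d@N)
```

```text
t 11.60 pos [ 536.2 -198.8   83. ] yawy 0.197 z [ 0.563  0.104 -0.82 ] F [ 0.1 -0.2 -0. ] g 0.172 q [-0.78  0.43  1.92  0.93  0.63 -1.71]
need shift [ 0.3 -0.1 -2.3] rotvec [ 0.007  0.    -0.002]
tcp rel bar X,Y,N 1.0701615981193027 0.18045319489860426 -14.002284747150531
```

Call:
{"api": "play_rows", "payload": {
  "plan": [
    [-3, 0, 6, 0, 0, 0, -1],
    [-5, -1, 9, 0, 0, 0, -1],
    [-5, -1, 10, 0, 0, 0, -1],
    [-5, -1, 12, 0, 0, 0, -1],
    [0, 0, 0, 0, 0, 0, -1]
  ]
}}

```text
time_s: 12.02
eef_pos: [515.7, -201.1, 121.9]
ee_rot: [0.192, 0.606, 0.737, 0.229]
force: [-0.0, -0.6, -1.2]
grip_width: 0.171
```

Run:
```python
from h import *
st()
w=cap('wrist','w7.png')
```

```text
t 12.02 pos [ 515.7 -201.1  121.9] yawy 0.196 z [ 0.56   0.106 -0.821] F [-0.  -0.6 -1.2] g 0.171 q [-0.82  0.33  1.94  0.84  0.7  -1.62]
```

Call:
{"api": "play_rows", "payload": {
  "plan": [
    [0, 0, 15, 0, 0, 0, -1],
    [0, 0, 20, 0, 0, 0, -1],
    [0, 0, 20, 0, 0, 0, -1],
    [0, 0, 15, 0, 0, 0, -1],
    [0, 0, 0, 0, 0, 0, -1]
  ]
}}

```text
time_s: 12.48
eef_pos: [514.0, -199.6, 190.9]
ee_rot: [0.188, 0.607, 0.737, 0.229]
force: [-0.2, 0.3, -2.0]
grip_width: 0.172
```

Call:
{"api": "play_rows", "payload": {
  "plan": [
    [0, 0, 0, 0, 0, 0, -1]
  ]
}}

```text
time_s: 12.57
eef_pos: [513.8, -199.4, 190.4]
ee_rot: [0.188, 0.607, 0.737, 0.229]
force: [-0.1, -0.1, -3.0]
grip_width: 0.17
```

Run:
```python
from h import *
np.set_printoptions(precision=1,suppress=True,linewidth=200)
st();s=sense();q=np.array(s['ee_rot']);M=Ro.from_quat(q[[1,2,3,0]]).as_matrix()
X,N=M[:,1],-M[:,2];Y=np.cross(N,X);G=np.array(s['eef_pos'])+14*N
w=cap('wrist','w8.png');g=cv2.GaussianBlur(cv2.cvtColor(w['img'],cv2.COLOR_BGR2GRAY),(3,3),0).astype(int)
for a,b in((107,65),(107,-65),(-107,65),(-107,-65)): print('flange pred',proj(w,G+a*Y+b*X-29*N))
# edge of the +Y side: walk along Y at several x
for b in (-50,-30,0,30,50):
    t=np.arange(80,135,.5);v=[]
    for a in t:
        u=proj(w,G+a*Y+b*X-29*N).round().astype(int)
        v.append(g[u[1],u[0]] if 0<=u[1]<420 and 0<=u[0]<560 else -1)
    v=np.array(v);d=np.abs(v[3:]-v[:-3]);print('x',b,'Yedge',t[d.argsort()[-4:]+1],d.max())
for a in (60,80,95):
    for sg in(1,-1):
        t=np.arange(50,85,.5);v=np.array([g[tuple(proj(w,G+a*Y+sg*b*X-29*N).round().astype(int)[::-1])] for b in t]);d=np.abs(v[3:]-v[:-3]);print('y',a,'X',sg,t[d.argsort()[-4:]+1],d.max())
```

```text
t 12.57 pos [ 513.8 -199.4  190.4] yawy 0.193 z [ 0.6  0.1 -0.8] F [-0.1 -0.1 -3. ] g 0.170 q [-0.8  0.2  1.9  0.7  0.8 -1.4]
flange pred [413.   42.2]
flange pred [140.5  42.5]
flange pred [371.  390.2]
flange pred [181.9 390.3]
x -50 Yedge [107.5 125.  124.  124.5] 179
x -30 Yedge [107.5 125.  124.5 124. ] 182
x 0 Yedge [123.5 124.  124.5 125. ] 235
x 30 Yedge [107.5 125.  124.5 124. ] 170
x 50 Yedge [107.5 124.  124.5 123.5] 184
y 60 X 1 [65.  63.5 64.5 64. ] 70
y 60 X -1 [80.5 66.5 75.5 71. ] 64
y 80 X 1 [64.  66.5 67.5 67. ] 55
y 80 X -1 [64.5 70.  71.  70.5] 51
y 95 X 1 [68.  66.  65.5 68.5] 54
y 95 X -1 [66.5 65.  66.  65.5] 45
```

The lid is held square in the jaws: its edges are within 0.5 mm of prediction, and the scale shows 3 N. Levelling it while I refine the box centre from the fixed views.

Call:
{"api": "play_rows", "payload": {
  "plan": [
    [0, 0, 8, -0.02, 0.1, 0, -1],
    [0, 5, 8, -0.02, 0.1, 0, -1],
    [0, 10, 4, -0.02, 0.1, 0, -1],
    [0, 10, 0, -0.02, 0.1, 0, -1],
    [0, 10, 0, -0.02, 0.1, 0, -1]
  ]
}}

```text
time_s: 13.03
eef_pos: [509.7, -164.8, 203.5]
ee_rot: [0.02, 0.64, 0.768, 0.026]
force: [-0.5, 0.4, -2.9]
grip_width: 0.171
```

Run:
```python
from h import *
np.set_printoptions(precision=1,suppress=True,linewidth=200)
st()
a,b=pickle.load(open('c0.pkl','rb'));_,_,w=pickle.load(open('c1.pkl','rb'))
C=np.array([534,225.4]);yw=-.115;x=np.array([np.cos(yw),np.sin(yw),0]);y=np.array([-x[1],x[0],0]);O=np.array([*C,68])
for nm,cm in(('scene',a),('side',b),('wrist',w)):
    g=cv2.GaussianBlur(cv2.cvtColor(cm['img'],cv2.COLOR_BGR2GRAY),(0,0),.7).astype(np.float32)
    for en,nn,tt,h,ln in(('x+in',x,y,55,85),('x-in',-x,y,55,85),('y+in',y,x,97,45),('y-in',-y,x,97,45)):
        t=np.arange(-12,12,.5);r=[]
        for l in np.linspace(-ln,ln,15):
            px=np.array([proj(cm,O+nn*(h+k)+tt*l) for k in t],np.float32)
            v=cv2.remap(g,px[None,:,0],px[None,:,1],cv2.INTER_LINEAR)[0]
            d=np.gradient(v)*2
            i=d.argmax();r.append((t[i],d[i]) )
        r=np.array(r);print(nm,en,'dark->rim step at',r[:,0],'med %.1f'%np.median(r[:,0]))
```

```text
t 13.03 pos [ 509.7 -164.8  203.5] yawy 0.182 z [ 0.1  0.  -1. ] F [-0.5  0.4 -2.9] g 0.171 q [-0.6  0.3  1.6  0.1  1.2 -0.8]
scene x+in dark->rim step at [ -0.5  -0.5  -1.   -3.   -1.   -1.5  -1.5  -1.   -0.5 -11.   10.5  -1.   -0.5  -1.   10. ] med -1.0
scene x-in dark->rim step at [ 0.  -0.5 -1.   1.5  0.5  0.   0.5  1.5  0.5  0.   0.  -0.5  0.5  0.   0.5] med 0.0
scene y+in dark->rim step at [-3.  -4.  -4.  -3.5 -5.  -4.  -3.5 -3.5 -5.  -4.5 -4.  -4.5 -4.  -4.  -3.5] med -4.0
scene y-in dark->rim step at [ 3.5  4.   3.5  3.5  3.5  3.5  3.5  3.   3.5  3.5 -0.5 -0.5  0.5  3.   3.5] med 3.5
side x+in dark->rim step at [1.  1.5 1.  1.5 1.5 1.  1.5 1.5 1.5 1.5 1.  1.  2.  1.5 2. ] med 1.5
side x-in dark->rim step at [ 11.   -1.5  -1.    7.5  -9.5  -2.   -1.5  -1.5  -8.   -8.5  -2.5  -1.5  -5.5 -11.5  10. ] med -1.5
side y+in dark->rim step at [ 11.   11.5 -10.  -10.5  11.5  11.5  11.5  11.  -10.   -9.5  -8.5  11.   -1.5  -1.5  -2. ] med -1.5
side y-in dark->rim step at [1.  1.5 1.  1.5 2.  1.  1.5 1.  2.  1.  2.  2.  1.5 1.  2. ] med 1.5
wrist x+in dark->rim step at [ 0.5  0.   0.   0.   0.5  0.   0.   0.   0.  -0.5  0.   0.5  0.   0.   0. ] med 0.0
wrist x-in dark->rim step at [-1.  -0.5 -1.   3.   2.5 -1.  -2.  11.5  6.5 -1.  -0.5 -0.5 -0.5  3.  -0.5] med -0.5
wrist y+in dark->rim step at [ 9.5  9.5  9.5  9.5  9.5 -1.5  5.5  6.  -3.5 -2.  -1.5 10.  10.  10.   9.5] med 9.5
wrist y-in dark->rim step at [0.  0.  0.  0.5 0.5 0.5 0.5 0.5 0.5 1.  1.  1.  1.  1.  1. ] med 0.5
```

Four edge searches in each of three views place the box centre at about (534,223.4) with yaw −0.115. Next is the remaining rotation.

```bash
cat >> h.py <<'E'
def box_target(z,c=(534.2,223.4),yw=-.115):
    s=sense();q=np.array(s['ee_rot']);M=Ro.from_quat(q[[1,2,3,0]])
    X=np.array([np.cos(yw),np.sin(yw),0]);Z=np.array([0,0,-1.])
    r=(Ro.from_matrix(np.array([np.cross(X,Z),X,Z]).T)*M.inv()).as_rotvec()
    print('t %.2f'%s['time_s'],'pos',np.round(s['eef_pos'],1),'shift',np.round(np.array([*c,z])-s['eef_pos'],1),'rotvec',np.round(r,3),'F',np.round(s['force'],1),'M',np.round(s['wrist_torque'],2),'g %.3f'%s['grip_width'])
E
python3 -c "
from h import *
box_target(200)"
```

```text
t 13.03 pos [ 509.7 -164.8  203.5] shift [ 24.5 388.2  -3.5] rotvec [-0.004  0.066 -0.297] F [-0.5  0.4 -2.9] M [0.06 0.02 0.04] g 0.171
```

Call:
{"api": "play_rows", "payload": {
  "plan": [
    [2, 30, 0, 0, 0.02, -0.025, -1],
    [2, 32, 0, 0, 0.02, -0.025, -1],
    [2, 34, 0, 0, 0, -0.025, -1],
    [2, 34, 0, 0, 0, -0.025, -1],
    [2, 34, 0, 0, 0, -0.025, -1]
  ]
}}

```text
time_s: 13.45
eef_pos: [520.2, 4.6, 195.0]
ee_rot: [-0.002, 0.689, 0.725, 0.009]
force: [1.6, -0.8, -1.6]
grip_width: 0.174
```

Call:
{"api": "play_rows", "payload": {
  "plan": [
    [2, 34, 0, 0, 0, -0.025, -1],
    [2, 34, 0, 0, 0, -0.025, -1],
    [2, 34, 0, 0, 0, -0.025, -1],
    [2, 30, 0, 0, 0, -0.025, -1],
    [2, 20, 0, 0, 0, -0.025, -1]
  ]
}}

```text
time_s: 13.87
eef_pos: [526.7, 168.3, 186.2]
ee_rot: [-0.009, 0.733, 0.681, 0.006]
force: [-0.2, -0.8, -2.6]
grip_width: 0.166
```

Call:
{"api": "play_rows", "payload": {
  "plan": [
    [0, 0, 0, 0, 0, 0, -1],
    [0, 0, 0, 0, 0, 0, -1]
  ]
}}

```text
time_s: 14.03
eef_pos: [525.2, 172.9, 182.6]
ee_rot: [-0.011, 0.731, 0.683, 0.005]
force: [0.5, 0.3, -1.8]
grip_width: 0.175
```

```bash
python3 -c "
from h import *
box_target(160);st()"
```

```text
t 14.03 pos [525.2 172.9 182.6] shift [  9.   50.5 -22.6] rotvec [-0.024 -0.008 -0.047] F [ 0.5  0.3 -1.8] M [-0.06  0.03 -0.02] g 0.175
t 14.03 pos [525.2 172.9 182.6] yawy -0.068 z [-0.008  0.023 -1.   ] F [ 0.5  0.3 -1.8] g 0.175 q [0.09 0.42 1.48 0.03 1.25 0.15]
```

Call:
{"api": "play_rows", "payload": {
  "plan": [
    [3, 13, -5, -0.006, -0.002, -0.012, -1],
    [3, 13, -8, -0.006, -0.002, -0.012, -1],
    [3, 13, -8, -0.006, -0.002, -0.012, -1],
    [1, 10, -5, -0.006, -0.002, -0.011, -1],
    [0, 0, 0, 0, 0, 0, -1]
  ]
}}

```text
time_s: 14.45
eef_pos: [534.7, 219.8, 150.2]
ee_rot: [-0.002, 0.747, 0.664, -0.003]
force: [-0.0, -0.2, -2.6]
grip_width: 0.172
```

Call:
{"api": "play_rows", "payload": {
  "plan": [
    [0, 0, 0, 0, 0, 0, -1]
  ]
}}

```text
time_s: 14.53
eef_pos: [534.5, 219.0, 149.3]
ee_rot: [-0.003, 0.747, 0.665, -0.004]
force: [-0.6, 0.5, -2.1]
grip_width: 0.172
```

```bash
python3 -c "
from h import *
box_target(118)"
```

```text
t 14.53 pos [534.5 219.  149.3] shift [ -0.3   4.4 -31.3] rotvec [ 0.001 -0.01   0.002] F [-0.6  0.5 -2.1] M [-0.02 -0.06 -0.  ] g 0.172
```

Call:
{"api": "play_rows", "payload": {
  "plan": [
    [0, 4, -8, 0, -0.008, 0, -1],
    [0, 0, -10, 0, 0, 0, -1],
    [0, 0, -9, 0, 0, 0, -1],
    [0, 0, -3, 0, 0, 0, -1],
    [0, 0, 0, 0, 0, 0, -1]
  ]
}}

```text
time_s: 14.95
eef_pos: [534.8, 218.5, 117.0]
ee_rot: [-0.001, 0.748, 0.664, -0.001]
force: [0.3, 0.2, -1.5]
grip_width: 0.17
```

```bash
python3 -c "
from h import *
box_target(89)"
```

```text
t 14.95 pos [534.8 218.5 117. ] shift [ -0.6   4.9 -28. ] rotvec [ 0.    -0.003  0.004] F [ 0.3  0.2 -1.5] M [-0.01  0.01 -0.03] g 0.170
```

Call:
{"api": "play_rows", "payload": {
  "plan": [
    [0, 3, 0, 0, 0, 0, -1],
    [0, 3, 0, 0, 0, 0, -1],
    [0, 2, 0, 0, 0, 0, -1],
    [0, 0, 0, 0, 0, 0, -1]
  ]
}}

```text
time_s: 15.28
eef_pos: [535.4, 226.5, 117.8]
ee_rot: [-0.001, 0.748, 0.664, -0.001]
force: [-0.2, 0.2, -2.2]
grip_width: 0.171
```

Run:
```python
from h import *
box_target(89)
a=cap('side')['img'];b=cap('scene')['img'];w=cap('wrist','w9.png')['img']
def R(i,g=.6): return (255*(cv2.resize(i,(400,300),interpolation=cv2.INTER_CUBIC)/255.)**g).astype(np.uint8)
cv2.imwrite('pics/m9.png',np.hstack([R(a[250:400,150:350]),R(b[75:210,260:440])]))
```

```text
t 15.28 pos [535.4 226.5 117.8] shift [ -1.2  -3.1 -28.8] rotvec [-0.    -0.003  0.005] F [-0.2  0.2 -2.2] M [ 0.03 -0.04  0.04] g 0.171
```

View pics/m9.png

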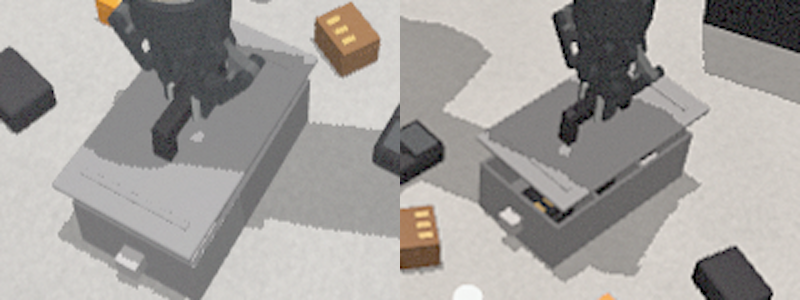

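The lid hovers level and square above the box in both views. Correcting −3 mm in y and lowering.

Call:
{"api": "play_rows", "payload": {
  "plan": [
    [-1, -3, -4, 0, 0, 0, -1],
    [0, 0, -5, 0, 0, 0, -1],
    [0, 0, -4, 0, 0, 0, -1],
    [0, 0, 0, 0, 0, 0, -1]
  ]
}}

```text
time_s: 15.77
eef_pos: [534.2, 222.6, 103.5]
ee_rot: [-0.001, 0.748, 0.664, -0.001]
force: [-0.1, 0.7, -2.3]
grip_width: 0.166
```

```bash
python3 -c "
from h import *
box_target(89)"
```

```text
t 15.77 pos [534.2 222.6 103.5] shift [  0.    0.8 -14.5] rotvec [ 0.    -0.002  0.005] F [-0.1  0.7 -2.3] M [-0.03  0.01 -0.06] g 0.166
```

Call:
{"api": "play_rows", "payload": {
  "plan": [
    [0, 0, -3, 0, 0, 0, -1],
    [0, 0, -3, 0, 0, 0, -1],
    [0, 0, -2, 0, 0, 0, -1],
    [0, 0, 0, 0, 0, 0, -1]
  ]
}}

```text
time_s: 16.1
eef_pos: [534.0, 222.5, 94.1]
ee_rot: [-0.001, 0.748, 0.663, -0.001]
force: [-0.7, 0.5, -2.0]
grip_width: 0.171
```

```bash
python3 -c "
from h import *
box_target(89)"
```

```text
t 16.10 pos [534.  222.5  94.1] shift [ 0.2  0.9 -5.1] rotvec [ 0.    -0.003  0.005] F [-0.7  0.5 -2. ] M [-0.03 -0.01 -0.02] g 0.171
```

Call:
{"api": "play_rows", "payload": {
  "plan": [
    [0, 0, -2, 0, 0, 0, -1],
    [0, 0, -2, 0, 0, 0, -1],
    [0, 0, -1, 0, 0, 0, -1]
  ]
}}

```text
time_s: 16.35
eef_pos: [534.1, 222.6, 88.8]
ee_rot: [-0.001, 0.748, 0.663, -0.001]
force: [-0.9, 0.8, -2.8]
grip_width: 0.171
```

Call:
{"api": "play_rows", "payload": {
  "plan": [
    [0, 0, -1, 0, 0, 0, -1],
    [0, 0, -1, 0, 0, 0, -1]
  ]
}}

```text
time_s: 16.52
eef_pos: [534.2, 222.6, 86.7]
ee_rot: [-0.001, 0.748, 0.663, -0.001]
force: [-0.9, 0.4, -1.2]
grip_width: 0.169
```

```bash
python3 -c "
from h import *
box_target(89)"
```

```text
t 16.52 pos [534.2 222.6  86.7] shift [0.  0.8 2.3] rotvec [ 0.    -0.003  0.005] F [-0.9  0.4 -1.2] M [0.04 0.04 0.02] g 0.169
```

Call:
{"api": "play_rows", "payload": {
  "plan": [
    [0, 0, -1, 0, 0, 0, -1],
    [0, 0, -1, 0, 0, 0, -1]
  ]
}}

```text
time_s: 16.68
eef_pos: [534.2, 222.6, 86.4]
ee_rot: [-0.001, 0.748, 0.664, -0.001]
force: [-6.1, -2.0, 8.8]
grip_width: 0.171
```

Call:
{"api": "play_rows", "payload": {
  "plan": [
    [0, 0, -2, 0, 0, 0, -1]
  ]
}}

```text
time_s: 16.77
eef_pos: [534.3, 222.6, 86.4]
ee_rot: [-0.0, 0.748, 0.664, -0.001]
force: [-11.3, -4.2, 23.6]
grip_width: 0.168
```

Call:
{"api": "play_rows", "payload": {
  "plan": [
    [0, 0, -2, 0, 0, 0, -1]
  ]
}}

```text
time_s: 16.85
eef_pos: [534.3, 222.7, 86.4]
ee_rot: [0.0, 0.748, 0.664, -0.001]
force: [-9.4, -3.2, 17.3]
grip_width: 0.169
```

Firm contact at z 86.4 with no tilt. Releasing slowly and withdrawing upward.

Call:
{"api": "play_rows", "payload": {
  "plan": [
    [0, 0, 1, 0, 0, 0, -0.5],
    [0, 0, 0, 0, 0, 0, -0.3],
    [0, 0, 0, 0, 0, 0, 0],
    [0, 0, 0, 0, 0, 0, 0.2],
    [0, 0, 3, 0, 0, 0, 0.2]
  ]
}}

```text
time_s: 17.27
eef_pos: [535.0, 222.8, 91.8]
ee_rot: [0.001, 0.748, 0.664, 0.001]
force: [0.1, -0.3, -0.8]
grip_width: 0.599
```

Call:
{"api": "play_rows", "payload": {
  "plan": [
    [0, 0, 10, 0, 0, 0, 0.2],
    [0, 0, 20, 0, 0, 0, 0.2],
    [0, 0, 30, 0, 0, 0, 0.2],
    [0, 0, 35, 0, 0, 0, 0.2],
    [0, 0, 35, 0, 0, 0, 0.2]
  ]
}}

```text
time_s: 17.68
eef_pos: [531.2, 221.9, 222.0]
ee_rot: [-0.003, 0.748, 0.664, -0.006]
force: [0.6, 0.1, -0.5]
grip_width: 0.601
```

Call:
{"api": "play_rows", "payload": {
  "plan": [
    [-20, -30, 10, 0, 0, 0, 0.2],
    [-20, -30, 0, 0, 0, 0, 0.2],
    [-20, -30, 0, 0, 0, 0, 0.2],
    [-20, -30, 0, 0, 0, 0, 0.2],
    [-20, -30, 0, 0, 0, 0, 0.2]
  ]
}}

```text
time_s: 18.1
eef_pos: [432.1, 71.7, 244.9]
ee_rot: [0.004, 0.745, 0.667, 0.004]
force: [-0.1, -0.9, 0.5]
grip_width: 0.599
```

Call:
{"api": "play_rows", "payload": {
  "plan": [
    [0, 0, 0, 0, 0, 0, 0.2],
    [0, 0, 0, 0, 0, 0, 0.2]
  ]
}}

```text
time_s: 18.27
eef_pos: [429.5, 67.8, 247.0]
ee_rot: [0.005, 0.747, 0.665, 0.004]
force: [0.9, 0.4, -0.9]
grip_width: 0.597
```

Run:
```python
from h import *
np.set_printoptions(precision=1,suppress=True,linewidth=200)
st()
yw=-.115;x=np.array([np.cos(yw),np.sin(yw),0]);y=np.array([-x[1],x[0],0])
for nm in('scene','side','wrist'):
    cm=cap(nm,nm+'_end.png');g=cv2.GaussianBlur(cv2.cvtColor(cm['img'],cv2.COLOR_BGR2GRAY),(0,0),.7).astype(np.float32)
    O=np.array([534.2,223.4,74])
    for en,nn,tt,h,ln in(('x+',x,y,65,95),('x-',-x,y,65,95),('y+',y,x,107,55),('y-',-y,x,107,55)):
        t=np.arange(-9,9,.5);r=[]
        for l in np.linspace(-ln,ln,11):
            px=np.array([proj(cm,O+nn*(h+k)+tt*l) for k in t],np.float32)
            if px.min()<0 or px[:,0].max()>559 or px[:,1].max()>419: continue
            v=cv2.remap(g,px[None,:,0],px[None,:,1],cv2.INTER_LINEAR)[0]
            r.append(t[np.abs(np.gradient(v)).argmax()])
        print(nm,en,np.array(r))
    G=O+[0,0,29];u,v=proj(cm,G).round().astype(int)
    if 30<v<390 and 30<u<530:
        m=np.zeros(g.shape,np.uint8);m[v-30:v+30,u-30:u+30]=cm['img'].max(2)[v-30:v+30,u-30:u+30]<60
        n_,lb,s_,ce=cv2.connectedComponentsWithStats(m);print('bar pred',u,v,'comps',[(ce[k].round(1),s_[k][4]) for k in range(1,n_) if s_[k][4]>60])
```

```text
t 18.27 pos [429.5  67.8 247. ] yawy -0.117 z [ 0. -0. -1.] F [ 0.9  0.4 -0.9] g 0.597 q [-0.1  0.1  1.7 -0.   1.3  0. ]
scene x+ [-0.5 -1.  -0.5 -0.5 -1.   0.  -0.5  0.5  0.5  5.   2.5]
scene x- [-0.5  2.   0.5  0.5 -0.5  0.  -1.  -0.5 -0.5  1.  -1. ]
scene y+ [-4.  -2.5 -2.  -4.  -2.5 -3.5 -5.5 -2.  -3.5 -3.5 -4.5]
scene y- [ 5.5  8.5 -2.  -2.5 -4.5 -1.5  2.   3.5  2.5  3.   3.5]
bar pred 346 130 comps [(array([344.4, 133. ]), np.int32(395)), (array([370. , 155.6]), np.int32(88))]
side x+ [-1.  -0.5  0.   0.  -0.5  0.   1.   0.   1.5  0.5  1. ]
side x- [ 8.5  0.   0.  -0.5 -0.5  0.  -1.  -1.5 -1.  -2.  -1.5]
side y+ [1.  0.5 0.  0.  0.5 0.5 0.5 0.  0.  0.  2. ]
side y- [-3.5 -5.5 -6.  -8.  -7.  -7.  -0.5 -1.5 -1.5 -1.   0. ]
bar pred 248 307 comps [(array([246.2, 310.2]), np.int32(684))]
wrist x+ [-2.  -2.  -1.5 -1.5 -1.  -1. ]
wrist x- [1.5 2.  1.  1.5 1.  0.5]
wrist y+ []
wrist y- [-1.5 -6.  -7.  -7.  -6.5 -5.  -1.   1.   1.   0.5  0.5]
```

```bash
python3 -c "
from h import *
print(ctrl.finish_job());st()"
```

```text
the job is handed in; nothing more can be done
None
the job is handed in; nothing more can be done
```

I moved the upper pack onto the plate, set the lid on the box and handed the job in at about 18 s of the 61 s. The rig reported no verdict.

**Pack:** It was lowered onto the plate, with contact at the expected height (TCP 17.8 mm). The picture afterwards showed it lying flat in the plate bay, with packs a and b still in their bays.

**Lid:** I lifted it from the stand, levelled it and lowered it into the mouth with no side force. It made firm, level contact and was released slowly. In the fixed-camera edge checks afterwards, the flange matched a fully seated lid within about 1–1.5 mm of the box centre and about 0.01 rad of its yaw.

**Disagreements and limits:**
- **Contact height:** The lid touched down with the TCP at 86.4 mm, 2.6 mm lower than I predicted. I put this down to my estimate of where the jaws held the bar, because a lid caught on the rim would have stopped higher.
- **Camera spread:** The cameras disagreed by 2–3 mm on the box's y position, and some searches on the −y flange edge were too noisy to use.
- **Seating:** It was checked by numbers only, because the 12 viewable pictures were used up before the release.
- **Bystanders:** I did not measure them again at the end. The arm passed well above them, and I felt no unexpected contact.

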